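Free, draw and tip the clay extruder's plunger over the wash bowl

ROBOT

A 6-joint arm with a two-finger parallel gripper is mounted at the origin on the work surface. World frame = base frame: x ahead of the robot, y to its left, z up, the work surface at z = 0. Lengths are in m, angles in rad, forces in N, time in s.
With the tool pointing down it reaches from about 0.35 to 0.925 m from the base axis. Payload 6.4 kg.
Tool frame: the origin (TCP) lies between the finger pads; the fingertips stand 11 mm ahead of it and the grasp point (between the pads) lies 8 mm behind it (r.tcp_to_tips is the distance from the TCP to the fingertips, in m); z points along the fingers, y is the direction in which the jaws open and shut (so a half turn about z gives the same grasp; the last joint's range is limited). The gripper opens to 85 mm and grips with 20 to 120 N. Pads are 22 mm wide; open, the fingers measure 114 mm over their backs; the gripper's body (76 mm by 85 mm) begins 54 mm behind the grasp point. The pads swing forward as they close: fully open they stand 13 mm farther back than shut.
Start: joints at [-1.339, 0.245, 1.558, -0, 1.339, -0.174], TCP at [0.257, -0.597, 0.242] pointing down, gripper open.
Joint ranges: [-3.13, 3.13], [-1.02, 2.26], [0.13, 2.54], [-0.95, 4.09], [0.21, 2.88], [-2.74, 2.74]. Speed limits (rad/s): [2.57, 2.57, 3.14, 3.14, 3.14, 3.14].

INTERFACE

Orientations are given as a unit quaternion [x, y, z, w].
In Python, from rig import r gives the robot as it stands. Calls block until the motion is done:
- r.move_pose(position, orientation): joint-space move of the TCP to a pose.
- r.move_l(position, rot=None, speed=0.15, stop_force=None): straight line of the TCP; rot=None keeps the orientation; speed is the mean speed in m/s. With stop_force (N) it stops when the force on the tool has changed by that much, and returns True; else False.
- r.move_j(angles): joint-space move.
- r.open() and r.gripper_close(squeeze=None): open the fingers fully, or close them until they stop; squeeze is the grip in N (None keeps the last).
- r.wait(seconds).
- r.inverse_kinematics(position, orientation): joint angles nearest the present ones, or None.
- r.get_state(): the state.
- r.read_camera(name): name is "scene" or "top"; returns (picture, depth): 384x512x3 uint8, red, green, blue; 384x512 float32, m along the optical axis (not along the pixel's ray), 0 where there is no reading.
- r.camera_params(name): a dict with "intrinsics" (3x3 intrinsics, pixels), "k1" (the pictures are not rectified: a ray, as slopes to the right and down, at radius r is drawn at 1 + k1 r^2 times it, then the intrinsics apply), "world_to_cam" (4x4, takes a point from world to camera coordinates). Camera axes: x right, y down, z forward; pixel columns grow to the right and rows downward; lengths in m; the calibration is good to about 2 mm. A picture is of the moment at which its call begins. camera_params takes no time and is no camera call.
A pose or a line that the arm cannot do raises r.Unreachable and nothing moves.
- r.close_job(): hands the job in, once; it reports no verdict.
The state is a dict: "t": time; "qpos": joint angles; "joint_vel": joint speeds; "effort": joint torques, N m; "position": TCP position; "ee_rot": TCP orientation; "ft_force": force on the tool from outside, world axes, zero at the start; "ft_torque": the same for the moment, N m; "finger_gap": finger opening in m.
Only numpy, scipy, OpenCV 4.12 (cv2) and the standard library are available. Lean on these libraries where they do the work, as an engineer would, in place of code of your own. Each camera call takes 0.05 s, during which the arm holds its last target.

TASK

The clay extruder's plunger has to be brought to the wash bowl for rinsing. Turn the wing knob clockwise until the keeper arm has swung well clear of the plunger's cap (about a quarter turn), then draw the plunger straight up out of the barrel by its wooden handle, carry it to the bowl and tip it to about 45 degrees, handle end up, with the piston end over the middle of the bowl, some 4 to 12 cm above its rim. Finish still holding it there, steady and touching nothing but the gripper; leave the bowl and all the other things where they are.

Things in the scene. Friction and masses are not known exactly. Their poses are not given: they have to be found in the camera images.
- barrel_mouth (a point): Centre of the upper rim of the extruder's barrel: an upright aluminium tube, (all sizes in mm) outer diameter 68, inner diameter 60, screwed on a wooden base board 200 x 110 x 18 that is fixed to the table. Rim 95 above the table, inner floor 22 above the table. This point's x axis points away from the keeper post, which stands on the board 95 from the barrel's axis at this point's -x; z up.
- keeper_grip (a point): Grip point of the black wing knob on the keeper post: on the knob's upright axis, 152 mm above the table. The wing is an upright bar 42 mm long (this point's x axis), 14 thick (y), 136 to 170 mm above the table, on a stem 18 mm in diameter. The keeper arm is rigid with the knob and points along this point's +x.
- keeper_tip (a point): Outer end of the keeper arm, a steel strip 16 mm wide and 8 thick, 107 to 115 mm above the table, reaching 80 mm from the knob's axis (this point's x axis points away from the knob). At the start it lies over the plunger's cap with 4 mm of air and blocks the plunger's way up.
- keeper (a joint): Angle of the knob with its keeper arm, rad: 0 with the arm pointing at the barrel's axis, growing as it turns clockwise seen from above, up to a stop at 1.75. It starts between 0 and 0.25; the arm clears the cap from about 0.55. It stays where it is left (friction 0.05 N m).
- plunger_handle (a point): Centre of the plunger's wooden T-handle, a bar 84 mm long (this point's y axis), 22 mm wide (x) and 24 mm high (z, which runs up along the rod), 162 mm above the table at the start. The rod's axis goes through the middle of the handle.
- piston_face (a point): Centre of the piston's underside, the lower end of the plunger, 134 mm below plunger_handle along the rod (z runs up the rod towards the handle). At the start it hangs inside the barrel 28 mm above the table; the piston is out of the barrel once the plunger has been raised 67 mm.
- plunger: The plunger, one rigid loose piece of 0.2 to 0.4 kg; origin and axes those of piston_face. Below the wooden handle a steel rod 12 mm in diameter, on it a cap 72 mm in diameter and 8 thick (its top 59 mm below the handle's centre) that rests on the barrel's rim, and at the lower end a piston 50 mm in diameter, 14 thick.
- extruder: The fixed extruder: base board, barrel, keeper post and the knob on it. Origin on the barrel's axis at table height; axes as barrel_mouth.
- bowl: Loose white ceramic wash bowl, round, open, 140 mm across its rim, 55 mm high, 0.6 kg. Origin at the centre of its underside on the table. It stands left or right of the extruder.
- wheel: Fixed metal banding wheel (potter's turntable), 180 mm in diameter, 66 mm high, on the opposite side of the extruder from the bowl. Origin at the centre of its underside.
- pot: Bystander: terracotta cup, 84 mm across, 75 high, standing on the banding wheel. Origin at the centre of its underside.
- beaker: Bystander: white cup, 76 mm across, 85 high, origin under its centre.
- mug: Bystander: terracotta mug with a handle, 80 mm across, 85 high, origin under its centre.
- jar: Bystander: lidded jar, 70 mm across, 100 high, origin under its centre.
- spatula: Bystander: spatula about 180 mm long lying on the table near the robot.
- brush: Bystander: flat broad brush about 180 mm long lying on the table near the robot.
- rib: Bystander: flat wooden rib 100 x 60 x 8 mm lying on the table.
There are look-alikes about, which are no part of the job. Leave any green or red look-alike of the plunger alone.

How it is judged:
On the way, in this order (a step that is already met when the one before it is completed fails the run):
1. the keeper arm is swung clear of the cap (knob turned past 0.8 rad) while the plunger still sits in the barrel (value of joint keeper above 0.8 rad and distance of piston_face from where it was at the start of the episode below 0.02 m), for 0.2 s.
2. the plunger is drawn out of the barrel: piston above the rim, held by the fingers (height (world z) of piston_face above 0.097 m and contact force between plunger and the fingers above 1 N and contact force between plunger and extruder below 0.2 N), for 0.1 s.
At the end, for the whole second after the job is handed in: Only the gripper holds the plunger, at rest; rod 32 to 58 degrees from upright, handle end up; piston underside within 45 mm of the bowl's centre seen from above and 82 to 200 mm above the table (bowl rim 55); knob past 0.6 rad; bowl moved under 20 mm (value of joint keeper above 0.6 rad and angle between piston_face's own z axis and vertical between 0.56 and 1.01 rad and horizontal distance between piston_face and bowl below 0.045 m and height (world z) of piston_face between 0.082 and 0.2 m and linear speed of plunger below 0.03 m/s and angular speed of plunger below 0.2 rad/s and distance of bowl from where it was at the start of the episode below 0.02 m and contact force between plunger and the fingers above 1 N and contact force between plunger and extruder below 0.2 N and contact force between plunger and bowl below 0.2 N and contact force between plunger and wheel below 0.2 N); the arm keeps its last pose, push and grip.
It fails at once if a bystander or the bowl is disturbed (moved over 20 mm) (distance of any of pot, beaker, mug, jar, spatula, brush, rib, bowl from where it was at the start of the episode above 0.02 m).
It also fails if it takes over 53 s, if anything falls off the work surface, if the arm or the gripper's body presses on something with over 40 N, if the wrist force passes 120 N, or if a joint passes its speed limit or range.

## Working session

There is one attempt and no reset: what is moved stays moved. The work goes in short steps, each a Python script; the robot and the scene stay as the last script left them, time stands still between calls to the robot, and variables do not carry over. Pictures are saved under pics/ and viewed, and the job is handed in when it is done.

```bash
ls; mkdir -p pics; python3 - <<'E'
from rig import r
import cv2,numpy as np
for n in("scene","top"):
    p,d=r.read_camera(n); cv2.imwrite(f"pics/{n}0.png",p[:,:,::-1]); np.savez(f"pics/{n}0.npz",p=p,d=d)
    c=r.camera_params(n); print(n,c)
print(r.get_state())
E
```

```text
pics
scene {'intrinsics': array([[493.51822941,   0.        , 255.99513745],
       [  0.        , 493.51822941, 188.8322601 ],
       [  0.        ,   0.        ,   1.        ]]), 'k1': -0.11615019298800465, 'world_to_cam': array([[-0.63899989,  0.76920033,  0.0031603 ,  0.35654987],
       [ 0.59728532,  0.49876497, -0.62807942, -0.25544053],
       [-0.48469515, -0.39945508, -0.77814282,  1.62326547],
       [ 0.        ,  0.        ,  0.        ,  1.        ]])}
top {'intrinsics': array([[463.02753365,   0.        , 253.10059925],
       [  0.        , 463.02753365, 190.52450685],
       [  0.        ,   0.        ,   1.        ]]), 'k1': -0.10632788965045373, 'world_to_cam': array([[-0.02214714, -0.99972733, -0.00740051,  0.02864765],
       [-0.9931599 ,  0.02284927, -0.11450468,  0.58339853],
       [ 0.11464256,  0.00481393, -0.99339514,  1.29743318],
       [ 0.        ,  0.        ,  0.        ,  1.        ]])}
{'t': 0.1, 'qpos': array([-1.33909188e+00,  2.45725950e-01,  1.55889941e+00,  9.31333369e-06,
        1.33868160e+00, -1.74097961e-01]), 'joint_vel': array([ 0.00188488, -0.00213006, -0.0032884 , -0.00022126,  0.00320109,
        0.0001325 ]), 'effort': array([ 1.35788981e-03, -4.30670965e+01, -3.27127361e+01,  6.40269960e-06,
        2.79888205e-03,  1.76001174e-05]), 'position': array([ 0.25648846, -0.5967336 ,  0.24129827]), 'ee_rot': array([ 9.79485931e-01,  2.01510736e-01, -2.01563071e-05, -8.56925224e-04]), 'ft_force': array([ 0.04636859, -0.06344759,  0.27075932]), 'ft_torque': array([0.00250121, 0.01324149, 0.01020731]), 'finger_gap': 0.08525940852135008}
```

View pics/scene0.png

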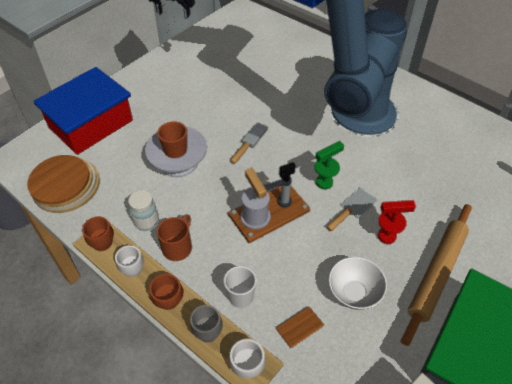

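View pics/top0.png

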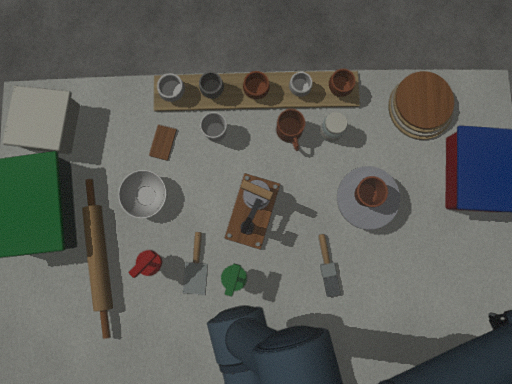

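The scene view shows the extruder near (265,205), with its wooden handle near (255,183) and black knob near (287,172); the bowl is near (358,284). In the top view the extruder is near (255,210), the handle near (257,189), the knob near (253,215) and the bowl near (143,195). I'll zoom in on both.

```bash
cat > h.py <<'E'
import numpy as np,cv2
from rig import r
def cam(n):
    c=r.camera_params(n); return c["intrinsics"],c["k1"],c["world_to_cam"]
def proj(n,P):
    K,k1,T=cam(n);P=np.atleast_2d(P)
    q=P@T[:3,:3].T+T[:3,3]
    s=q[:,:2]/q[:,2:];s=s*(1+k1*(s**2).sum(1,keepdims=True))
    return s*K[0,0]+K[:2,2]
def ray(n,uv):
    K,k1,T=cam(n)
    s=cv2.undistortPoints(np.array(uv,float).reshape(1,1,2),K,np.array([k1,0,0,0,0.]))[0,0]
    R=T[:3,:3]; o=-R.T@T[:3,3]; d=R.T@np.array([s[0],s[1],1]); return o,d
def onz(n,uv,z):
    o,d=ray(n,uv); return o+d*(z-o[2])/d[2]
def tri(uvs,uvt):
    o1,d1=ray("scene",uvs);o2,d2=ray("top",uvt)
    A=np.stack([d1,-d2],1);x=np.linalg.lstsq(A,o2-o1,rcond=None)[0]
    a=o1+d1*x[0];b=o2+d2*x[1];return (a+b)/2,np.linalg.norm(a-b)
def crop(n,p,u0,v0,w,h,s,name,marks=()):
    c=cv2.resize(p[v0:v0+h,u0:u0+w,::-1],None,fx=s,fy=s,interpolation=cv2.INTER_CUBIC)
    for i in range(0,w,10):
        cv2.line(c,(i*s,0),(i*s,6 if (u0+i)%50 else 14),(0,255,255),1)
        if (u0+i)%20==0: cv2.putText(c,str(u0+i),(i*s,24),0,.35,(0,255,255),1)
    for i in range(0,h,10):
        cv2.line(c,(0,i*s),(6,i*s),(0,255,255),1)
        if (v0+i)%20==0: cv2.putText(c,str(v0+i),(8,i*s+4),0,.35,(0,255,255),1)
    for m in marks:
        cv2.circle(c,(int((m[0]-u0+.5)*s),int((m[1]-v0+.5)*s)),2,(255,0,255),-1)
    cv2.imwrite(name,c)
E
python3 - <<'E'
from h import *
p=np.load("pics/scene0.npz")["p"];crop("s",p,220,140,100,110,5,"pics/sc.png")
p=np.load("pics/top0.npz")["p"];crop("t",p,210,165,90,90,6,"pics/tc.png")
E
```

```text
(no output)
```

View pics/sc.png

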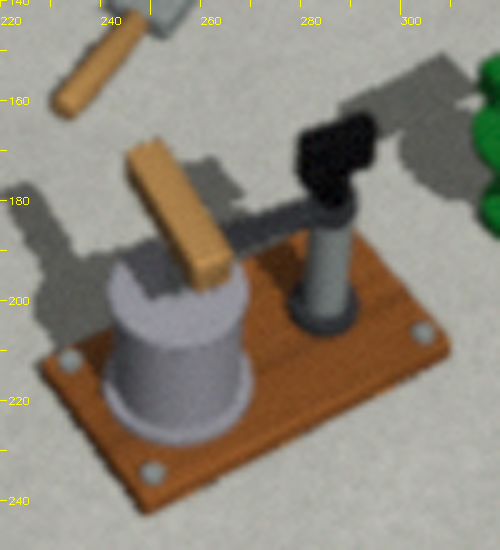

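View pics/tc.png

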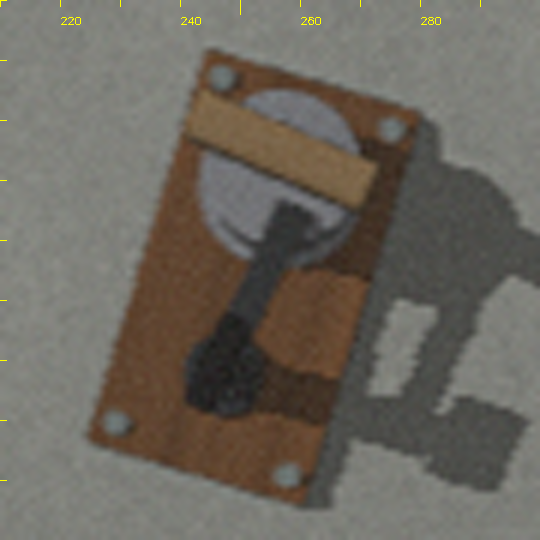

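```bash
python3 - <<'E'
from h import *
np.set_printoptions(precision=4,suppress=True)
S=lambda c:((c[0]+.5)/5-.5+220,(c[1]+.5)/5-.5+140)
T=lambda c:((c[0]+.5)/6-.5+210,(c[1]+.5)/6-.5+165)
print("board top"); B=[onz("top",T(c),.018) for c in [(207,48),(420,112),(305,508),(88,438)]]; print(np.array(B), np.mean(B,0))
Bs=[onz("scene",S(c),.018) for c in [(40,364),(148,513),(450,350)]]; print("scene",np.array(Bs))
print("handle top cam");H=[onz("top",T(c),.174) for c in [(200,90),(378,162),(360,208),(187,135)]];print(np.array(H),np.mean(H,0))
H2=[onz("scene",S(c),.174) for c in [(127,153),(157,138),(232,250),(193,265)]];print(np.array(H2),np.mean(H2,0))
print(tri(S((177,201)),T((281,149))))
print("tip",tri(S((140,270)),T((296,210))), onz("top",T((296,210)),.115))
print("screws",[onz("top",T(c),.02) for c in [(223,77),(392,128),(288,475),(116,424)]])
for n in("top","scene"):
    d=np.load(f"pics/{n}0.npz"); p=d["p"].astype(int); print(n,d["d"].max())
p=np.load("pics/top0.npz")["p"];crop("t",p,235,210,25,30,20,"pics/tk.png")
p=np.load("pics/scene0.npz")["p"];crop("t",p,270,155,35,40,14,"pics/sk.png")
E
```

```text
board top
[[ 0.6391  0.0407  0.018 ]
 [ 0.6053 -0.0621  0.018 ]
 [ 0.4155 -0.0017  0.018 ]
 [ 0.4512  0.1017  0.018 ]] [0.5278 0.0197 0.018 ]
scene [[ 0.605  -0.0613  0.018 ]
 [ 0.6406  0.0456  0.018 ]
 [ 0.4544  0.1045  0.018 ]]
handle top cam
[[ 0.5967  0.0404  0.174 ]
 [ 0.5638 -0.0352  0.174 ]
 [ 0.5442 -0.027   0.174 ]
 [ 0.5773  0.0464  0.174 ]] [0.5705 0.0062 0.174 ]
[[ 0.5611 -0.0337  0.174 ]
 [ 0.5439 -0.0287  0.174 ]
 [ 0.5758  0.0455  0.174 ]
 [ 0.595   0.0369  0.174 ]] [0.5689 0.005  0.174 ]
(array([0.5702, 0.0062, 0.1756]), np.float64(2.159315971113285e-05))
tip (array([ 0.5593, -0.0107,  0.0953]), np.float64(0.026165362148783428)) [ 0.5496 -0.      0.115 ]
screws [array([0.6243, 0.0332, 0.02  ]), array([ 0.5975, -0.0482,  0.02  ]), array([0.4314, 0.0061, 0.02  ]), array([0.4576, 0.088 , 0.02  ])]
top 2.2565966
scene 3.4942026
```

View pics/tk.png

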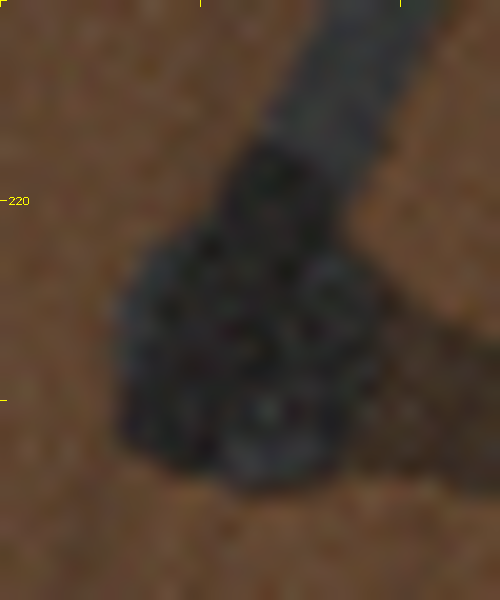

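View pics/sk.png

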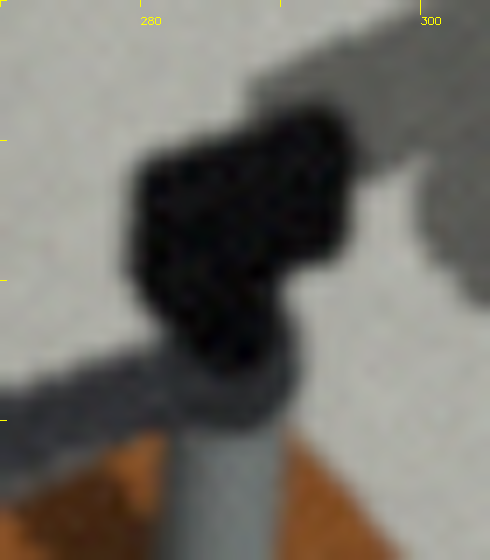

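```bash
python3 - <<'E'
from h import *
np.set_printoptions(precision=4,suppress=True)
k=np.array([.4796,.0351]);a=-.465
x=np.array([np.cos(a),np.sin(a)]);y=np.array([-x[1],x[0]])
pts=[np.r_[k+x*i*.021+y*j*.007,z] for i in(-1,0,1) for j in(-1,1) for z in(.136,.17)]
pts+=[np.r_[k+x*.08+y*j*.008,.115] for j in (-1,1)]
b=-.312;X=np.array([np.cos(b),np.sin(b)]);Y=np.array([-X[1],X[0]]);o=np.array([.570,.006])
pts+=[np.r_[o+.034*(X*np.cos(t)+Y*np.sin(t)),.095] for t in np.arange(0,6.28,.5)]
pts+=[np.r_[o+.036*(X*np.cos(t)+Y*np.sin(t)),.103] for t in np.arange(0,6.28,.5)]
p=np.load("pics/top0.npz")["p"];crop("t",p,225,175,55,60,10,"pics/tk2.png",proj("top",pts))
p=np.load("pics/scene0.npz")["p"];crop("t",p,235,155,70,70,8,"pics/sk2.png",proj("scene",pts))
# bowl
for n in("top","scene"):
    p=np.load(f"pics/{n}0.npz")["p"]; u0,v0,w,h=(110,160,70,70) if n=="top" else (315,245,85,75)
    crop(n,p,u0,v0,w,h,7,f"pics/b_{n}.png")
E
```

```text
(no output)
```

View pics/tk2.png

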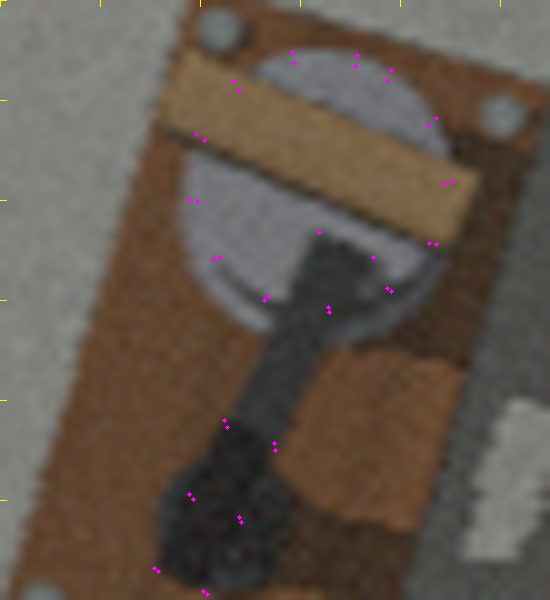

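View pics/sk2.png

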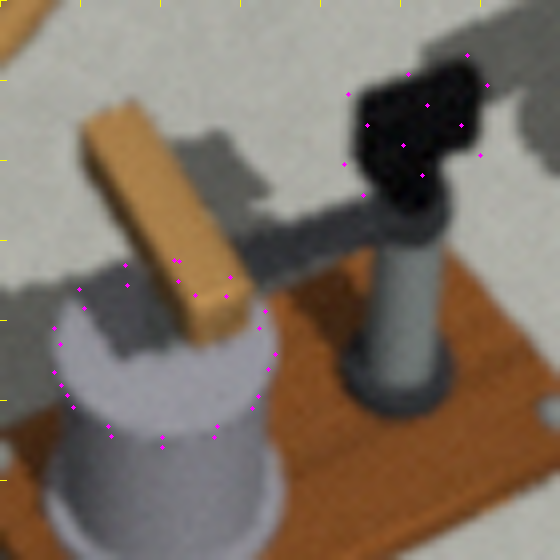

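View pics/b_top.png

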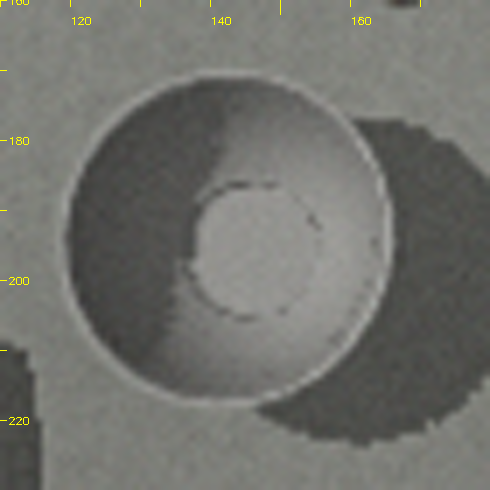

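View pics/b_scene.png

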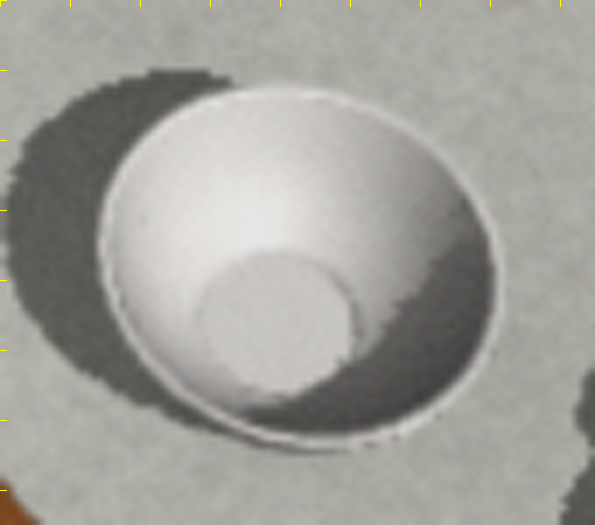

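```bash
cat > plan.py <<'E'
from h import *
from scipy.spatial.transform import Rotation as R
np.set_printoptions(precision=4,suppress=True)
K=np.array([.4796,.0351]);HC=np.array([.570,.006]);KA=-.465;HA=-.418
def down(jaw):  # tool z down, tool y at azimuth jaw
    y=np.array([np.cos(jaw),np.sin(jaw),0]);z=np.array([0,0,-1.]);return R.from_matrix(np.stack([np.cross(y,z),y,z],1))
E
python3 - <<'E'
from plan import *
T=lambda c:((c[0]+.5)/7-.5+110,(c[1]+.5)/7-.5+160)
S=lambda c:((c[0]+.5)/7-.5+315,(c[1]+.5)/7-.5+245)
print("bowl",onz("top",T((229.5,237)),.055),onz("scene",S((300,268)),.055),tri(S((300,268)),T((229.5,237))))
for j in ((65,237),(394,237),(229,70),(229,404)): print(onz("top",T(j),.055))
print("knob")
for s in(0,np.pi):
    q0=r.inverse_kinematics([*K,.147],down(KA+np.pi/2+s).as_quat())
    print(s,q0)
    for d in (.6,1.25):
        print(d,r.inverse_kinematics([*K,.147],down(KA+np.pi/2+s-d).as_quat()))
print("handle")
for s in(0,np.pi):
    for z in(.154,.354): print(s,z,r.inverse_kinematics([*HC,z],down(HA+s).as_quat()))
B=np.array([.56,.26])
B=onz("top",T((229.5,237)),.055)[:2]
F=np.array([*B,.14])
print("tilt")
for s in(0,np.pi):
  # rotation in tool frame: rod axis local is -z of tool. build orientation: tilt then yaw
  for az in np.arange(0,360,30):
    u=np.array([np.cos(np.radians(az))*np.sin(.785),np.sin(np.radians(az))*np.sin(.785),np.cos(.785)]) # rod up
    z=-u
    for nm,roll in (("yperp",0),("yinplane",90),("yperp-",180),("yin-",270)):
        y0=np.array([-np.sin(np.radians(az)),np.cos(np.radians(az)),0])
        y=R.from_rotvec(u*np.radians(roll)).apply(y0)
        M=R.from_matrix(np.stack([np.cross(y,z),y,z],1))
        p=F+u*(.134-.008)
        q=r.inverse_kinematics(p,M.as_quat())
        if q is not None and s==0: print(az,nm,p,q)
E
```

```text
bowl [0.5804 0.331  0.055 ] [0.5819 0.3338 0.055 ] (array([0.5804, 0.3326, 0.0514]), np.float64(0.0016730107419169937))
[0.5819 0.3992 0.055 ]
[0.5788 0.2633 0.055 ]
[0.6492 0.3316 0.055 ]
[0.5124 0.3309 0.055 ]
knob
0 [-0.1633 -0.0443  2.0562 -0.      1.1297 -1.2691]
0.6 [-0.1633 -0.0443  2.0562 -0.      1.1297 -0.6691]
1.25 [-0.1633 -0.0443  2.0562 -0.      1.1297 -0.0191]
3.141592653589793 [-0.1633 -0.0443  2.0562 -0.      1.1297  1.8725]
0.6 [-0.1633 -0.0443  2.0562 -0.      1.1297  2.4725]
1.25 None
handle
0 0.154 [-0.1883  0.1569  1.831  -0.      1.1537  0.2297]
0 0.354 [-0.1883 -0.0136  1.6371 -0.      1.5181  0.2297]
3.141592653589793 0.154 None
3.141592653589793 0.354 None
tilt
0 yperp [0.6694 0.331  0.2291] [ 0.2499  0.934   0.7355  0.2228  2.2291 -1.2544]
0 yperp- [0.6694 0.331  0.2291] [0.2499 0.934  0.7355 0.2228 2.2291 1.8872]
0 yin- [0.6694 0.331  0.2291] [0.2499 0.934  0.7355 0.2228 2.2291 0.3164]
30 yperp [0.6575 0.3755 0.2291] [ 0.3983  1.0175  0.6005 -0.1189  2.3012 -1.7392]
30 yperp- [0.6575 0.3755 0.2291] [ 0.3983  1.0175  0.6005 -0.1189  2.3012  1.4024]
30 yin- 
[... 2368 characters left out ...]
8  0.1843  1.7916  0.8103  1.3378  1.2286]
300 yperp [0.6249 0.2538 0.2291] [-0.0108  0.4759  1.4221  0.6589  1.6846 -0.609 ]
300 yinplane [0.6249 0.2538 0.2291] [-0.0108  0.4759  1.4221  0.6589  1.6846 -2.1797]
300 yperp- [0.6249 0.2538 0.2291] [-0.0108  0.4759  1.4221  0.6589  1.6846  2.5326]
300 yin- [0.6249 0.2538 0.2291] [-0.0108  0.4759  1.4221  0.6589  1.6846  0.9618]
330 yperp [0.6575 0.2864 0.2291] [ 0.1077  0.7335  1.0489  0.4749  1.9925 -0.8861]
330 yinplane [0.6575 0.2864 0.2291] [ 0.1077  0.7335  1.0489  0.4749  1.9925 -2.4569]
330 yperp- [0.6575 0.2864 0.2291] [0.1077 0.7335 1.0489 0.4749 1.9925 2.2555]
330 yin- [0.6575 0.2864 0.2291] [0.1077 0.7335 1.0489 0.4749 1.9925 0.6847]
```

Board, knob, handle and bowl agree across both views: the handle top comes out at 0.1756 m by triangulation (0.174 expected) and the bowl rim at 0.051 m (0.055 expected). Next I'll grip the knob.

```bash
python3 - <<'E'
from plan import *
q=down(KA+np.pi/2).as_quat()
r.move_pose([*K,.28],q)
print(r.get_state()["t"],r.get_state()["finger_gap"])
f=r.move_l([*K,.149],speed=.1,stop_force=8); s=r.get_state(); print(f,s["position"],s["ft_force"],s["t"])
if not f:
    r.gripper_close(20); s=r.get_state(); print(s["finger_gap"],s["ft_force"],s["ft_torque"],s["t"])
for n in("scene","top"):
    p,d=r.read_camera(n)
    cv2.imwrite(f"pics/{n}1.png",p[:,:,::-1])
E
python3 -c "
import cv2,numpy as np
a=cv2.imread('pics/scene1.png')[110:260,200:360];b=cv2.imread('pics/top1.png')[150:300,180:340]
cv2.imwrite('pics/c1.png',cv2.resize(np.hstack([a,b]),None,fx=2.5,fy=2.5))"
```

```text
2.4917 0.08532821274570021
False [0.4801 0.035  0.1497] [ 0.136  -0.0837  0.2082] 3.95
0.01334948402529218 [-0.8816 -1.2173  2.3238] [-0.0844  0.2005  0.0592] 4.5917
```

View pics/c1.png

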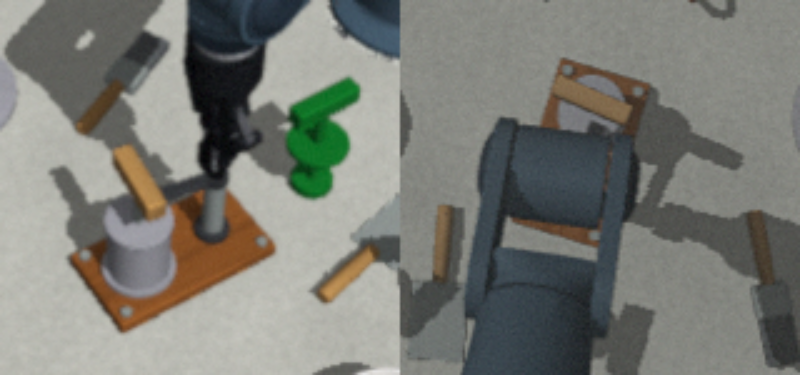

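The gripper is on the wing knob in the scene crop at (215,150), and the finger gap of 13.3 mm matches the 14 mm wing. Now I'll turn it clockwise.

```bash
python3 - <<'E'
from plan import *
q=np.array(r.get_state()["qpos"])
for d in (.4,.8,1.2):
    qq=q.copy();qq[5]+=d;r.move_j(qq); s=r.get_state();print(s["t"],s["qpos"][5]-q[5],s["finger_gap"],s["ft_force"],s["ft_torque"][2])
r.open();r.wait(.1)
r.move_l([*s["position"][:2],.30],speed=.2)
s=r.get_state();print(s["t"],s["ft_force"])
qq=np.array(s["qpos"]);qq[0]-=.6;r.move_j(qq)
for n in("scene","top"):
    p,d=r.read_camera(n); np.savez(f"pics/{n}2.npz",p=p,d=d)
    cv2.imwrite(f"pics/{n}2.png",p[:,:,::-1])
print(r.get_state()["t"])
E
python3 -c "
import cv2,numpy as np
a=cv2.imread('pics/scene2.png')[130:250,210:320];b=cv2.imread('pics/top2.png')[150:270,205:315]
cv2.imwrite('pics/c2.png',cv2.resize(np.hstack([a,b]),None,fx=3.6,fy=3.6))"
```

```text
5.1583 0.39760408706499517 0.013599840657028458 [-2.4897 -2.0444  2.84  ] -0.044715646298093555
5.625 0.7962932756882766 0.01382267795856889 [-4.3009 -4.1762  2.7935] -0.02235281795417313
6.0917 1.1963767984321072 0.013536448029346487 [-5.9641 -3.7188  4.4006] -0.05624356125116584
7.7833 [-0.3808  0.9116 -0.8829]
8.975
```

View pics/c2.png

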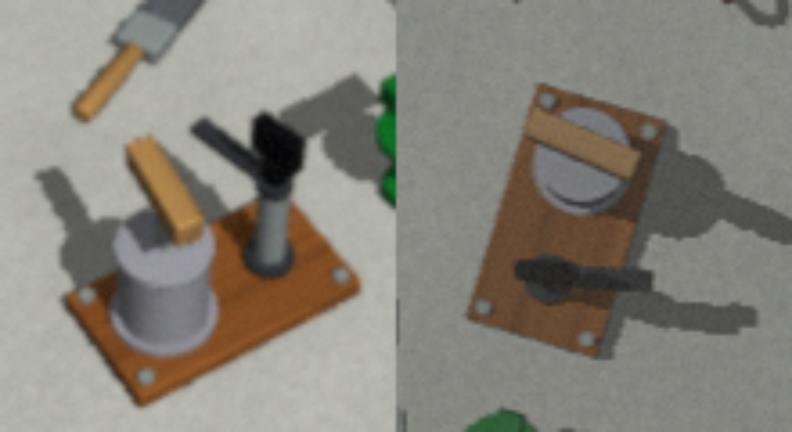

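The arm now points away from the cap (top crop: tip at (650,282)) and the plunger is still seated. Next I'll grip the handle and lift.

```bash
python3 - <<'E'
from plan import *
q=down(HA).as_quat()
r.move_pose([*HC,.29],q)
f=r.move_l([*HC,.156],speed=.1,stop_force=8); s=r.get_state(); print(f,s["position"],s["ft_force"],s["t"])
if not f:
    r.gripper_close(80); s=r.get_state(); print(s["finger_gap"],s["ft_force"],s["ft_torque"],s["t"])
    f=r.move_l([*s["position"][:2],.20],speed=.05,stop_force=15); s=r.get_state();print(f,s["finger_gap"],s["ft_force"],s["t"])
    if not f:
        r.move_l([*s["position"][:2],.36],speed=.1); s=r.get_state();print(s["position"],s["finger_gap"],s["ft_force"],s["ft_torque"],s["t"])
for n in("scene","top"):
    p,d=r.read_camera(n); np.savez(f"pics/{n}3.npz",p=p,d=d)
    cv2.imwrite(f"pics/{n}3.png",p[:,:,::-1])
E
python3 -c "
import cv2,numpy as np
a=cv2.imread('pics/scene3.png')[60:260,180:380]
cv2.imwrite('pics/c3.png',cv2.resize(a,None,fx=2.8,fy=2.8))"
```

```text
False [0.5705 0.0059 0.1568] [ 0.3624 -0.3478  0.8115] 11.5917
0.021012072045645647 [-1.6693 -0.2327  2.4848] [-0.0474  0.1931  0.0513] 12.1917
False 0.02051203456768573 [ 0.7755 -0.1749 -3.9843] 13.225
[0.5695 0.006  0.3591] 0.02026616108932412 [-0.0101 -0.2076 -3.9291] [-0.0301 -0.015  -0.0321] 14.975
```

View pics/c3.png

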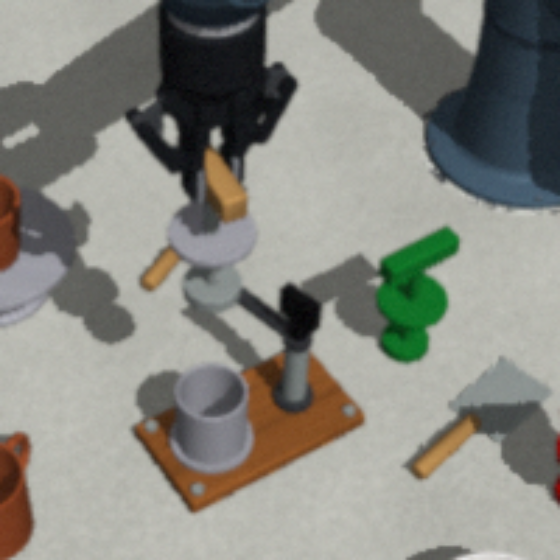

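The plunger hangs clear above the barrel (crop: piston near (212,288), cap (212,232)), and the wrist shows a load of about 3.9 N. Now I'll carry it to the bowl and tip it.

```bash
python3 - <<'E'
from plan import *
B=np.array([.581,.332]); L=.134-.006
def tilted(az,t,fz):
    a=np.radians(az);u=np.array([np.cos(a)*np.sin(t),np.sin(a)*np.sin(t),np.cos(t)]);z=-u
    y=R.from_rotvec(u*np.radians(270)).apply([-np.sin(a),np.cos(a),0])
    return np.array([*B,fz])+u*L, R.from_matrix(np.stack([np.cross(y,z),y,z],1)).as_quat()
for t,fz in ((0,.235),(.785,.235)):
    p,q=tilted(30,t,fz); print(p,r.inverse_kinematics(p,q)); r.move_pose(p,q)
    s=r.get_state();print(s["t"],s["qpos"],s["finger_gap"],s["ft_force"])
p,q=tilted(30,.785,.14);f=r.move_l(p,speed=.08,stop_force=15);r.wait(.5)
s=r.get_state();print(f,s["t"],s["position"],s["finger_gap"],s["ft_force"],s["ft_torque"])
for n in("scene","top"):
    p,d=r.read_camera(n); np.savez(f"pics/{n}4.npz",p=p,d=d)
    cv2.imwrite(f"pics/{n}4.png",p[:,:,::-1])
E
python3 -c "
import cv2,numpy as np
a=cv2.imread('pics/scene4.png')[190:350,270:430];b=cv2.imread('pics/top4.png')[110:270,70:230]
cv2.imwrite('pics/c4.png',cv2.resize(np.hstack([a,b]),None,fx=2.5,fy=2.5))"
```

```text
[0.581 0.332 0.363] [ 0.3501  0.2214  1.3682 -0.      1.552  -0.1735]
16.3083 [ 0.3484  0.221   1.3686 -0.0007  1.5521 -0.1733] 0.02071202176505194 [ 0.0032  0.3417 -2.7139]
[0.6594 0.3772 0.3255] [ 0.3992  0.9949  0.468  -0.1388  2.4551 -0.1958]
17.2083 [ 0.3978  0.9932  0.4681 -0.1387  2.4538 -0.1958] 0.020716750582800352 [-0.4322  0.0146 -2.8154]
False 19.0417 [0.6593 0.3772 0.2305] 0.020811633539746084 [-0.1718 -0.1438 -2.7502] [ 0.5148 -0.737  -0.0291]
```

View pics/c4.png

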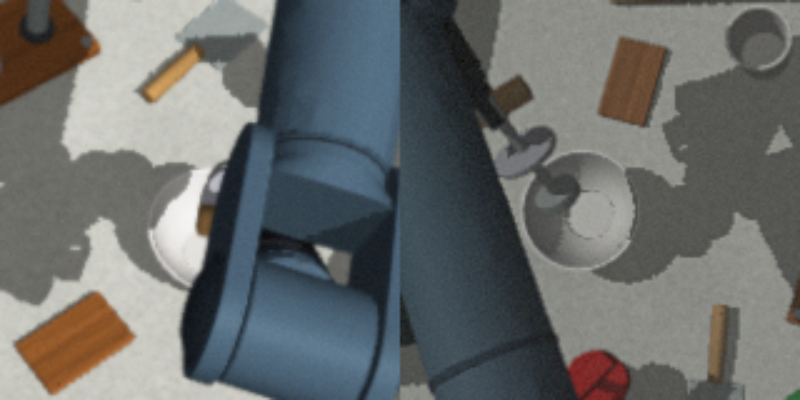

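View pics/scene4.png

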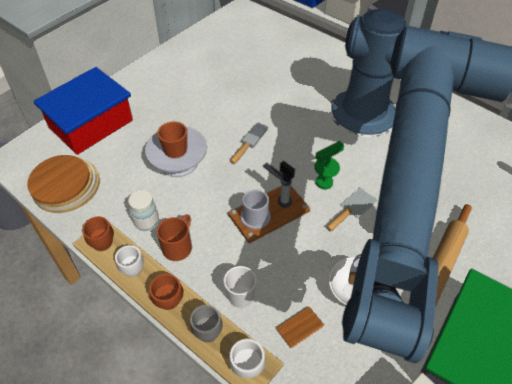

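```bash
python3 - <<'E'
from plan import *
s=r.get_state();p=s["position"];u=-R.from_quat(s["ee_rot"]).as_matrix()[:,2]
f=p-u*.128;print("face",f,"tilt",np.degrees(np.arccos(u[2])))
a=np.cross(u,[0,0,1]);a/=np.linalg.norm(a);b=np.cross(u,a)
c=lambda o,rr:[o+rr*(a*np.cos(t)+b*np.sin(t)) for t in np.arange(0,6.28,.4)]
pts=c(f,.025)+c(f+u*.014,.025)+c(f+u*.075,.036)+c(f+u*.067,.036)
im=np.load("pics/top4.npz")["p"];crop("t",im,95,140,80,80,7,"pics/c5.png",proj("top",pts))
E
```

```text
face [0.581 0.332 0.14 ] tilt 44.98021482806498
```

View pics/c5.png

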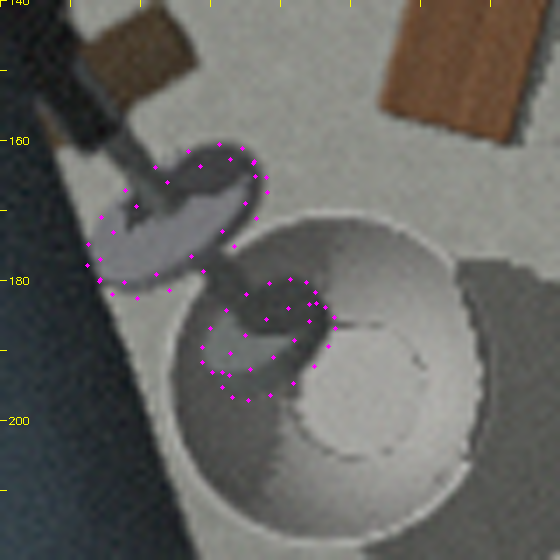

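The cap (crop (178,222)) and piston (crop (265,325)) sit where the arm pose predicts, to within about 1–2 px. The bowl's rim is where it was before. I'll hand in.

```bash
python3 - <<'E'
from plan import *
s=r.get_state();print(s["t"],abs(s["joint_vel"]).max(),s["finger_gap"]);r.close_job()
E
```

```text
19.1417 0.0010795878383824153 0.02130033363795491
the job is handed in; nothing more can be done
```

I handed the job in at 19.1 s, with the plunger held still over the bowl at 45°. No verdict was reported.

**What I did:** I turned the knob 1.2 rad clockwise from about 0.15 rad, so it stands near 1.35 rad. Then I gripped the handle, drew the plunger straight up, carried it to the bowl and tipped it with the handle end outward.

**Last checks:**
- **Plunger position:** from the arm pose, the tilt is 45.0° and the piston face is at (0.581, 0.332, 0.140). The two views put the bowl centre at about (0.581, 0.332).
- **No visible slip:** in the top view the cap and piston match the positions predicted from the arm pose to about 1–2 px, so the plunger does not appear to have slipped.
- **Grip and motion:** the finger gap was 21 mm on the 22 mm handle, and the arm was at rest.
- **Surroundings:** the bowl's rim is where it started to within about 1 px. By eye, the other things look unmoved; I did not measure them.

**Disagreements:**
- The measured vertical load was 3.9 N during and just after the lift, but about 2.75 N from then on. I took the difference to be sensor drift or leftover force from the motion, because nothing was touching the plunger.
- Triangulated heights were off from the text by 2–4 mm: 0.1756 m against 0.174 m for the handle top, and 0.051 m against 0.055 m for the bowl rim.
- One two-view measurement of the keeper arm's tip failed, with a 26 mm mismatch because the tip was hidden in the scene view. I used the top view alone for the tip; it put the tip 78 mm from the knob axis, against the 80 mm given.

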